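# Set the resin curing lamp: four clicks, then start

## Robot

A 6-joint arm with a two-finger parallel gripper is mounted at the origin on the work surface. World frame = base frame: x ahead of the robot, y to its left, z up, the work surface at z = 0. Lengths are in mm, angles in rad, forces in N, time in s.
With the tool pointing down it reaches from about 275 to 1000 mm from the base axis. Payload 8.4 kg.
Tool frame: the origin (TCP) lies midway between the tips of the shut fingers; the grasp point (between the pads) lies 19 mm behind it; z points along the fingers, y is the line along which they close (so a half turn about z gives the same grasp; the last joint's range is limited). The gripper opens to 85 mm and grips with 20 to 120 N. Pads are 22 mm wide; open, the fingers measure 114 mm over their backs; the gripper's body (76 mm by 85 mm) begins 54 mm behind the grasp point. The pads swing forward as they close: fully open they stand 13 mm farther back than shut.
Start: joints at [-1.337, 0.353, 1.633, -0, 1.155, -0.002], TCP at [146.011, -607.707, 206.081] pointing down, gripper open.
Joint ranges: [-2.63, 2.63], [-0.92, 2.1], [0.06, 2.66], [-1.3, 4.44], [0, 2.69], [-3.02, 3.02]. Speed limits (rad/s): [2.22, 2.22, 2.79, 3.14, 3.14, 3.14].

## Interface

Orientations are given as [roll, pitch, yaw] about the fixed x, y, z axes, in that order (R = Rz(yaw) Ry(pitch) Rx(roll)).
In Python, from rig import monitor, imaging, r gives the robot as it stands.
- The arm moves only by the tool drive_tool, never from a script. Its argument "plan" is a list of rows, each an object of numbers: "x", "y", "z": the shift along the tool's x, y, z in units of 50 mm (1.0 is 50 mm); "ax", "ay", "az": the turn, a rotation vector about the tool's x, y, z in units of 6 degrees (1.0 is 6 degrees); "hand": the finger opening in mm, from 0 to 85.4. In form: [{"x": .., "y": .., "z": .., "ax": .., "ay": .., "az": .., "hand": ..}, ...]. A call has 1 to 8 rows; each row is the pose to reach, as a shift and turn from the pose commanded when the call began, along the tool's axes at that moment; what a row does not reach only later rows make up. A row lasts 1/10 s, in which the tool goes at most 50 mm and 8.59 degrees, less where a joint would pass 70% of its speed; a pose out of reach is approached as far as the arm can. A call with a gripper value outside its range is refused whole. The fingers move at their own pace and stop on an object; "grip_force" is the grip in N (left out, the last holds). Time passes only in rows, so rows that repeat a pose let the fingers close. It gives the time, the measured TCP pose, the force, the opening and the grip force at its end, in the units of the state.
- monitor.sense(): the state, without advancing time (a new reading comes with each control period).
- imaging.grab_frame(name): name is "side" or "top" or "wrist"; returns the picture (420x560x3 uint8, red, green, blue); there is no depth.
- imaging.camera_info(name): a dict with "mtx" (3x3 intrinsics, pixels), "dist" ([k1, k2, p1, p2, k3] as OpenCV has them; the pictures are not rectified), "R" (3x3) and "t" (3): a world point X has camera coordinates R X + t. Camera axes: x right, y down, z forward; pixel columns grow to the right and rows downward; lengths in mm; the calibration is good to about 2 mm. A picture is of the moment at which its call begins: read the wrist's pose just before it. camera_info takes no time and is no camera call; for the wrist camera it gives the pose at the moment of the call.
- r.sign_off(): hands the job in; it is judged then, once.
The state is a dict: "clock": time; "qpos": joint angles; "qvel": joint speeds; "joint_efforts": joint torques, N m; "eef_pos": TCP position; "tcp_rot": TCP orientation; "contact_force": force on the tool from outside, world axes, zero at the start; "wrist_torque": the same for the moment, N m; "opening": opening from 0.0 (shut) to 1.0 (fully open); "grasp_force": force on a finger pad.
Only numpy, scipy, OpenCV 4.12 (cv2) and the standard library are available. Lean on these libraries where they do the work, as an engineer would, in place of code of your own. Each camera call takes 0.05 s, during which the arm holds its last target. There are 200 camera calls.

## Task

Set the timer of the white resin curing lamp: push the orange tab of its black dial round with a fingertip, clockwise seen from above, by exactly four clicks and never into a fifth, letting the dial settle there. Then push the green start button all the way down and let it come up again. Do not pinch the tab, do not press the button before the dial is set, and leave the cups, pots, tools and other things lying about where they are.

Things in the scene. Friction and masses are not known exactly. Their poses are not given: they have to be found in the camera images.
- console: white curing lamp console, fixed, a box 190 mm (its x) by 400 mm (its y) and 50 mm tall; origin under its centre on the table. Its flat deck (z 50 mm) carries, in console axes, the dial at about x -20, y +95 mm, the button at x -45, y 0, and over y -193 to -70 mm the violet curing hood, whose top is 77 mm above the deck
- dial_axis (a point): point on the upright axis of the dial, in the plane of the dial disc's flat top, 26 mm above the deck (76 mm above the table). The disc is black, 88 mm across, 12 mm thick, on a fixed round aluminium base 108 mm across and 14 mm high, whose rim bears one black tick mark per click stop. Fixed in place, it only turns
- tab (a point): centre of the upright tab on the dial, 31 mm from the axis and 9 mm above the disc's top. The tab is 18 mm radially and 16 mm along the circumference; its orange sides are 18 mm tall and a white middle rib stands 4 mm higher; it moves round with the dial. Which way it points at the start varies. The x axis of this point points from the tab inward to the dial's axis. The disc is otherwise flat, so a shut fingertip can stand above it beside the tab and push
- dial (a joint): dial angle in rad, 0 at the start (resting in a click stop), growing clockwise seen from above. Click stops lie every 0.419 rad (24 degrees), end stops three clicks back and eight clicks on. Half-way to the next stop (0.209 rad past a stop) the dial tips over and snaps on to it by itself; short of that it falls back. A push of about 2 to 5 N on the tab is needed at the stiffest point of a click, and the force drops when it snaps. Four clicks is 1.676 rad
- tab_push: orange cheek of the tab on the side to push for clockwise turning (trailing side), 5 mm thick, 18 mm tall; origin at the middle of its underside, on the disc. Its y axis points from this cheek through the tab to the other cheek
- tab_back: orange cheek on the other side of the tab, alike; both cheeks pressed at once counts as pinching
- start_top (a point): centre of the top of the round green start button, 28 mm across, in a grey housing on the deck, 22 mm above the deck when up; pressed straight down
- start (a joint): button travel in m, 0 up to 0.006 fully down; a spring, about 5 N at full travel, pushes it back
- pot_mid (a point): middle of a closed magenta pigment jar with a black lid standing on the deck, 36 mm across, 40 mm tall; a bystander
- cup_teal_mid (a point): middle of an empty translucent teal cup, 76 mm across, 85 mm tall, on the table beyond the dial end of the console; a bystander
- cup_pink_mid (a point): middle of an empty translucent pink cup, 76 mm across, 85 mm tall, on the table beyond the hood end; a bystander
- paint_mid (a point): middle of a closed teal paint bottle, 52 mm across, 120 mm tall; a bystander
- tape_mid (a point): middle of a yellow roll of tape lying flat, 90 mm across, 24 mm tall; a bystander
- sticks_mid (a point): middle of a wooden stir stick lying flat on the table along the far side of the console, 140 by 18 by 4 mm; a bystander
- brush: paint brush lying on the table at the left, nearer the robot than the console, its long axis its x; a bystander

How it is judged (in metres and radians):
On the way, in this order (a step that is already met when the one before it is completed fails the run):
1. the dial rests four clicks on from where it began (value of joint dial between 1.57552 and 1.77552 rad), for 0.3 s.
2. the start button is pushed all the way down (all of step 1 and value of joint start above 0.0048 m), for 0.03 s.
At the end, for the whole second after the job is handed in: The dial rests in the fourth click stop clockwise from its start (1.676 rad, within 0.1 rad), the start button has been pressed down (4.8 of its 6 mm) after that and is up again, and the bystanders stand where they did (within 20 mm, the brush within 30 mm) (all of step 1 and value of joint start below 0.0015 m and velocity of joint dial between -0.1 and 0.1 rad/s and distance of each of pot_mid, cup_teal_mid, cup_pink_mid, paint_mid, tape_mid, sticks_mid from where it was at the start of the episode below 0.02 m and distance of brush from where it was at the start of the episode below 0.03 m); the robot touches nothing.
It fails at once if the dial is turned into a fifth click (value of joint dial above 1.90496 rad).
It fails at once if the dial is turned a click the wrong way (value of joint dial below -0.22944 rad).
It fails at once if the tab is pinched: both of its sides pressed at once (contact force between the fingers and tab_push above 1 N and contact force between the fingers and tab_back above 1 N).
It fails at once if the start button is pressed before the dial is set to four clicks (value of joint start above 0.003 m and not (value of joint dial between 1.57552 and 1.77552 rad)).
It fails at once if a bystander is lifted, carried or knocked away (distance of any of pot_mid, cup_teal_mid, cup_pink_mid, paint_mid, tape_mid, sticks_mid from where it was at the start of the episode above 0.03 m or distance of brush from where it was at the start of the episode above 0.04 m).
It also fails if it takes over 45 s, if anything falls off the work surface, if the arm or the gripper's body presses on something with over 40 N, if the wrist force passes 120 N, or if a joint passes its speed limit or range.

## Working session

There is one attempt and no reset: what is moved stays moved. The work goes in short steps, Python scripts to look and compute and a tool call to move; the robot and the scene stay as the last step left them, time stands still between calls to the robot, and variables do not carry over. Pictures are saved under pics/ and viewed, at most 10 in all, crops included, and the job is handed in when it is done.

Besides the shell and the picture viewer there is one more tool, called after "Request:" as name([rows], argument=value, ...), one row to a line, values as JSON. drive_tool: Moves the arm, as the interface text tells. Its arguments: {"type":"object","properties":{"plan":{"type":"array","items":{"type":"object","properties":{"x":{"type":"number"},"y":{"type":"number"},"z":{"type":"number"},"ax":{"type":"number"},"ay":{"type":"number"},"az":{"type":"number"},"hand":{"type":"number"}}}},"grip_force":{"type":"number"}},"required":["plan"]}

```bash
ls; mkdir -p pics
python3 - <<'E'
from rig import monitor, imaging, r
import cv2
s=monitor.sense(); print(s)
for n in("top","side"):
    im=imaging.grab_frame(n); cv2.imwrite(f"pics/{n}0.png",im[:,:,::-1])
    c=imaging.camera_info(n); print(n,{k:v for k,v in c.items()})
E
```

```text
pics
{'clock': 0.0, 'qpos': array([-1.33742502e+00,  3.53661666e-01,  1.63410893e+00,  5.48455001e-06,
        1.15517932e+00, -2.41652169e-03]), 'qvel': array([-0.00029576,  0.00196832, -0.00040803, -0.00144426, -0.00086381,
       -0.00079051]), 'joint_efforts': array([ 8.23314567e-04, -6.05236173e+01, -3.42064941e+01, -1.12807620e-04,
        9.31434974e-03,  7.47473017e-07]), 'eef_pos': array([ 145.88432069, -607.23273673,  205.3640344 ]), 'tcp_rot': array([-3.14023541e+00, -8.29445919e-06,  2.35785605e-01]), 'contact_force': array([-0.49358638, -0.369503  ,  0.28010561]), 'wrist_torque': array([ 0.03049978, -0.01993681,  0.01129561]), 'grasp_force': 0.0, 'opening': 0.9953632488360218}
top {'mtx': array([[458.35511634,   0.        , 276.17285125],
       [  0.        , 458.35511634, 215.1465324 ],
       [  0.        ,   0.        ,   1.        ]]), 'dist': array([-0.02723425,  0.        ,  0.        ,  0.        ,  0.        ]), 'R': array([[ 8.85910092e-04, -9.99997825e-01, -1.88818816e-03],
       [-9.93812070e-01, -6.70703664e-04, -1.11072584e-01],
       [ 1.11071076e-01,  1.97490451e-03, -9.93810503e-01]]), 't': array([  15.01824214,  534.6508014 , 1158.10228967])}
side {'mtx': array([[437.71026821,   0.        , 284.54259664],
       [  0.        , 437.71026821, 207.07116821],
       [  0.        ,   0.        ,   1.        ]]), 'dist': array([0.01150621, 0.        , 0.        , 0.        , 0.        ]), 'R': array([[-0.72912806, -0.68431558,  0.0091896 ],
       [-0.49430572,  0.51729371, -0.69861941],
       [ 0.47332243, -0.51392549, -0.71543447]]), 't': array([400.43963836, 287.68260213, 802.24711602])}
```

View pics/top0.png

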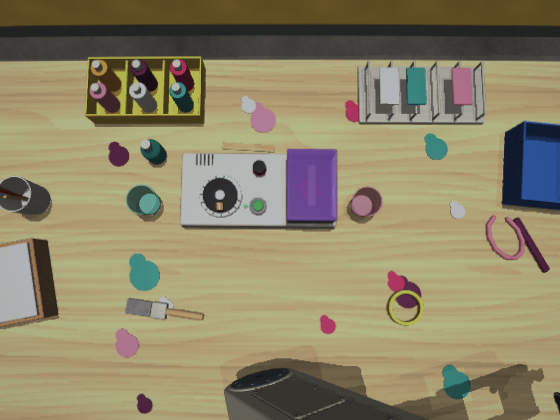

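View pics/side0.png

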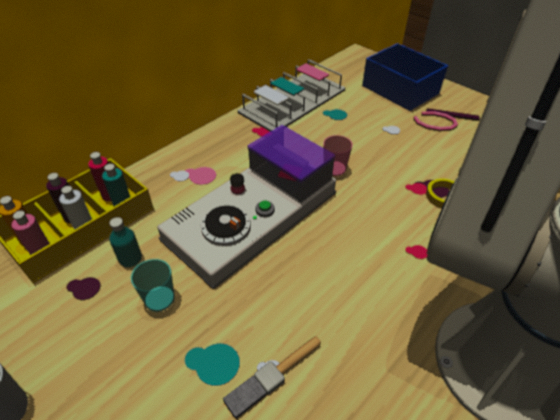

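The top view shows the dial at about (220,195), its orange tab below the centre near (220,206), the button at (258,205) and the jar at (259,168). The side view agrees. Next I'll measure these.

```bash
cat > h.py <<'E'
import numpy as np, cv2
from rig import monitor, imaging, r
def ray(n,uv,z,c=None):
    c=c or imaging.camera_info(n)
    p=cv2.undistortPoints(np.array([[uv]],float),c["mtx"],c["dist"])[0,0]
    d=c["R"].T@np.array([p[0],p[1],1]); o=-c["R"].T@c["t"]
    return o+d*(z-o[2])/d[2]
def proj(n,X,c=None):
    c=c or imaging.camera_info(n)
    return cv2.projectPoints(np.array(X,float).reshape(-1,3),cv2.Rodrigues(c["R"])[0],c["t"],c["mtx"],c["dist"])[0].reshape(-1,2)
E
python3 - <<'E'
from h import *
for n,box,sc in(("top",(175,145,345,235),4),("side",(150,120,340,285),4)):
    im=cv2.imread(f"pics/{n}0.png"); hsv=cv2.cvtColor(im,cv2.COLOR_BGR2HSV)
    x0,y0,x1,y1=box
    for nm,lo,hi,z in(("orange",(5,120,90),(20,255,255),85),("green",(45,100,60),(75,255,255),72),("dial",(0,0,0),(179,255,60),76)):
        m=np.zeros(im.shape[:2],np.uint8); m[y0:y1,x0:x1]=cv2.inRange(hsv,lo,hi)[y0:y1,x0:x1]
        k,l,st,ce=cv2.connectedComponentsWithStats(m)
        for i in range(1,k):
            if st[i,4]>8: print(n,nm,st[i],ce[i].round(1),ray(n,ce[i],z).round(1))
a=[cv2.resize(cv2.imread(f"pics/{n}0.png")[b[1]:b[3],b[0]:b[2]],None,fx=s,fy=s,interpolation=cv2.INTER_CUBIC) for n,b,s in(("top",(175,150,280,235),5),)]
cv2.imwrite("pics/crop.png",a[0])
E
```

```text
top orange [216 202   2   8  10] [216.2 206.1] [550.9 163.9  85. ]
top orange [221 202   2   8  15] [221.5 205.7] [551.8 150.9  85. ]
top green [253 200  10  11  81] [257.4 205. ] [555.4  62.3  72. ]
top dial [253 161  13  14 142] [258.7 167.5] [650.2  59.5  76. ]
top dial [203 178  34  34 748] [219.7 194.1] [582.4 156.8  76. ]
top dial [287 221  47   3 105] [311.4 221.7] [513.2 -72.2  76. ]
top dial [183 226 150   2 172] [255.  226.6] [500.8  67.9  76. ]
side orange [166 120  79  42 334] [206.4 138.6] [823.    3.9  85. ]
side orange [ 150  120  111   78 1212] [205.4 155.7] [771.   50.3  85. ]
side orange [335 133   5   4  13] [337.5 134.8] [ 589.3 -243.9   85. ]
side orange [152 163   8   6  17] [155.8 165.6] [827.2 156.7  85. ]
side orange [330 209  10   9  16] [334.  213.2] [418.3 -15.8  85. ]
side orange [235 217   5   5  10] [237.2 219.1] [556.9 140.4  85. ]
side orange [320 219  20  18  48] [329.4 227.4] [399.6  22.8  85. ]
side orange [230 220   6   5  18] [232.4 222.1] [557.8 153.3  85. ]
side orange [311 222  13  12  30] [317.  227.8] [417.7  41.7  85. ]
side orange [298 233
[... 1035 characters left out ...]
4.3 217.1] [543.8 103.1  72. ]
side dial [ 249  149   87   54 1755] [291.7 176.7] [571.3 -47.4  76. ]
side dial [231 174  13  20 211] [237.1 183.1] [648.4  57.6  76. ]
side dial [ 160  183  175  102 1980] [253.2 241.4] [493.4 154.8  76. ]
side dial [205 206  40  32 810] [224.1 221.9] [577.8 160.1  76. ]
side dial [259 207  12   4  22] [264.5 209. ] [542.3  73.1  76. ]
side dial [257 211  17   6  38] [265.8 214. ] [529.7  81.8  76. ]
side dial [221 233  27  12  40] [234.8 240.8] [522.  179.8  76. ]
side dial [212 242   8   3   9] [215.8 243. ] [545.9 210.6  76. ]
side dial [150 262  12  23 135] [153.9 272.3] [576.5 340.5  76. ]
side dial [165 277   7   8  31] [168.9 281.6] [537.7 333.7  76. ]
```

View pics/crop.png

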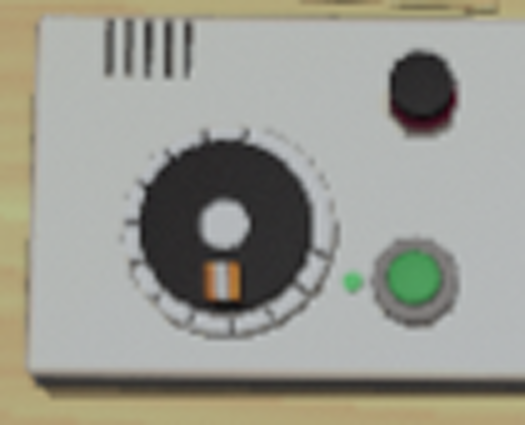

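The crop shows the tab pointing toward the robot (-x) from the axis. The button is at about (555,61) mm, the axis at about (581,157) and the tab at about (551,157). Pushing clockwise means starting from the tab's -y side and going +y, then +x. I'll shut the hand and move above the start point.

Request:
drive_tool([
  {"x": 0.7, "y": -0.7, "z": -0.4, "az": -1, "hand": 0},
  {"x": 1.4, "y": -1.4, "z": -0.4, "az": -2, "hand": 0},
  {"x": 2.1, "y": -2.1, "z": -0.4, "az": -3, "hand": 0},
  {"x": 2.8, "y": -2.9, "z": -0.4, "az": -4, "hand": 0},
  {"x": 3.5, "y": -3.7, "z": -0.4, "az": -5, "hand": 0},
  {"x": 4.2, "y": -4.5, "z": -0.4, "az": -6, "hand": 0},
  {"x": 4.9, "y": -5.3, "z": -0.4, "az": -7, "hand": 0},
  {"x": 5.6, "y": -6.1, "z": -0.4, "az": -8, "hand": 0},
], grip_force=40)

```text
invalid input
```

```bash
cat >> h.py <<'E'
def delta(pos,yawdeg):
    s=monitor.sense(); ro,pi,ya=s["tcp_rot"]
    cy,sy=np.cos(ya),np.sin(ya); d=np.array(pos)-s["eef_pos"]
    print("now",s["clock"],s["eef_pos"].round(1),np.degrees(s["tcp_rot"]).round(1),"q6",s["qpos"][5].round(2),"F",s["contact_force"].round(1),s["opening"])
    print("units x %.3f y %.3f z %.3f az %.3f"%((d[0]*cy+d[1]*sy)/50,(d[0]*sy-d[1]*cy)/50,-d[2]/50,(np.degrees(ya)-yawdeg)/6))
E
python3 -c "
from h import *
delta((551,125,210),90)"
```

```text
now 0.1 [ 145.9 -607.3  205.4] [-179.9   -0.    13.5] q6 -0.0 F [-0.4 -0.5  0.1] 0.9963065921264501
units x 11.299 y -12.347 z -0.092 az -12.748
```

Request:
drive_tool([
  {"x": 0.7, "y": -0.7, "z": -0.4, "ax": 0, "ay": 0, "az": -1, "hand": 0},
  {"x": 1.4, "y": -1.4, "z": -0.4, "ax": 0, "ay": 0, "az": -2, "hand": 0},
  {"x": 2.1, "y": -2.1, "z": -0.4, "ax": 0, "ay": 0, "az": -3, "hand": 0},
  {"x": 2.8, "y": -2.9, "z": -0.4, "ax": 0, "ay": 0, "az": -4, "hand": 0},
  {"x": 3.5, "y": -3.7, "z": -0.4, "ax": 0, "ay": 0, "az": -5, "hand": 0},
  {"x": 4.2, "y": -4.5, "z": -0.4, "ax": 0, "ay": 0, "az": -6, "hand": 0},
  {"x": 4.9, "y": -5.3, "z": -0.4, "ax": 0, "ay": 0, "az": -7, "hand": 0},
  {"x": 5.6, "y": -6.1, "z": -0.4, "ax": 0, "ay": 0, "az": -8, "hand": 0},
], grip_force=40)

```text
clock: 0.9
eef_pos: [339.0, -259.7, 226.0]
tcp_rot: [3.141, -0.0, 1.077]
contact_force: [1.5, -0.2, -0.2]
opening: 0.001
grasp_force: 0.0
```

```bash
python3 -c "
from h import *
delta((551,125,210),90)"
```

```text
now 0.9 [ 339.  -259.7  226. ] [180.   -0.   61.7] q6 -0.16 F [ 1.5 -0.2 -0.2] 0.0008046651044415864
units x 8.784 y 0.090 z 0.321 az -4.712
```

Request:
drive_tool([
  {"x": 1, "y": 0, "z": 0, "ax": 0, "ay": 0, "az": -0.6, "hand": 0},
  {"x": 2, "y": 0, "z": 0, "ax": 0, "ay": 0, "az": -1.2, "hand": 0},
  {"x": 3, "y": 0, "z": 0, "ax": 0, "ay": 0, "az": -1.8, "hand": 0},
  {"x": 4, "y": 0, "z": 0, "ax": 0, "ay": 0, "az": -2.4, "hand": 0},
  {"x": 5, "y": 0, "z": 0, "ax": 0, "ay": 0, "az": -3, "hand": 0},
  {"x": 5.9, "y": 0, "z": 0, "ax": 0, "ay": 0, "az": -3.6, "hand": 0},
  {"x": 6.7, "y": 0, "z": 0, "ax": 0, "ay": 0, "az": -4.2, "hand": 0},
  {"x": 7.4, "y": 0, "z": 0, "ax": 0, "ay": 0, "az": -4.7, "hand": 0},
])

```text
clock: 1.7
eef_pos: [515.7, 65.8, 225.8]
tcp_rot: [-3.141, -0.0, 1.569]
contact_force: [-0.0, -0.6, 0.2]
opening: -0.002
grasp_force: 0.0
```

```bash
python3 -c "
from h import *
im=imaging.grab_frame('wrist'); cv2.imwrite('pics/w1.png',im[:,:,::-1])
c=imaging.camera_info('wrist'); np.savez('w1.npz',**c)
print(c['mtx'][0],c['dist'])
print(proj('wrist',[[581,157,76],[551,157,85],[555,61.5,72]],c))
delta((551,125,210),90)"
```

```text
[341.98754371   0.         276.8373558 ] [0.0212976 0.        0.        0.        0.       ]
[[347.98782243  86.25937035]
 [314.93084395  85.64348074]
 [314.40456249 191.20428991]]
now 1.75 [518.2  69.2 226. ] [ 1.799e+02 -1.000e-01  9.010e+01] q6 0.13 F [ 2.1  2.8 -0.4] 6.095017621762981e-05
units x 1.115 y 0.658 z 0.320 az 0.016
```

View pics/w1.png

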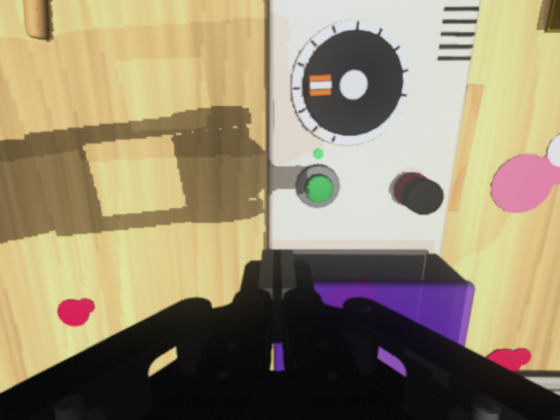

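The wrist view shows the dial hub at (353,85), the tab at (320,85) and the button at (319,188). The arm was still settling in that picture, so I'll measure from a fresh one.

```bash
cat >> h.py <<'E'
def meas(name='wrist'):
    c=imaging.camera_info(name); im=imaging.grab_frame(name)
    b=cv2.cvtColor(im,cv2.COLOR_RGB2BGR); hsv=cv2.cvtColor(b,cv2.COLOR_BGR2HSV)
    return c,b,hsv
E
python3 - <<'E'
from h import *
for _ in range(3): imaging.grab_frame('wrist')
c,b,hsv=meas()
def blobs(lo,hi,box,z,mn):
    x0,y0,x1,y1=box; m=np.zeros(b.shape[:2],np.uint8); m[y0:y1,x0:x1]=cv2.inRange(hsv,lo,hi)[y0:y1,x0:x1]
    cs,_=cv2.findContours(m,cv2.RETR_EXTERNAL,cv2.CHAIN_APPROX_NONE)
    for k in cs:
        if cv2.contourArea(k)>mn:
            (u,v),rad=cv2.minEnclosingCircle(k); M=cv2.moments(k); cc=(M['m10']/M['m00'],M['m01']/M['m00'])
            print(lo,"circ",round(u,1),round(v,1),round(rad,1),"cent",np.round(cc,1),"->",ray('wrist',cc,z,c).round(1),ray('wrist',(u,v),z,c).round(1), np.round(ray('wrist',(u+rad,v),z,c)-ray('wrist',(u,v),z,c),1)[:2])
blobs((0,0,0),(179,120,70),(290,15,410,145),76,1000)
blobs((0,0,120),(179,60,255),(335,60,375,115),76,80)
blobs((3,120,90),(22,255,255),(295,50,345,120),94,20)
blobs((45,100,60),(75,255,255),(290,160,345,215),72,100)
delta((551,125,210),90)
E
```

```text
(0, 0, 0) circ 352.5 78.7 53.7 cent [359.8  79.3] -> [587.4 156.7  76. ] [581.  157.2  76. ] [46.5 -0.4]
(0, 0, 120) circ 354.4 81.8 15.4 cent [354.4  81.8] -> [582.9 154.6  76. ] [582.8 154.7  76. ] [13.4 -0.1]
(3, 120, 90) circ 321.0 90.0 11.4 cent [321.1  90.1] -> [551.8 147.3  94. ] [551.8 147.3  94. ] [ 9.4 -0.1]
(3, 120, 90) circ 321.0 75.5 11.3 cent [320.9  74.9] -> [551.3 159.   94. ] [551.4 158.5  94. ] [ 9.2 -0.1]
(45, 100, 60) circ 320.0 186.9 13.5 cent [320.  186.6] -> [556.3  60.4  72. ] [556.4  60.1  72. ] [13.  -0.1]
now 1.95 [514.5  63.4 225.6] [-179.9    0.    89.7] q6 0.12 F [-0.1 -0.2 -0.4] -0.001296593033821537
units x 1.236 y 0.724 z 0.312 az -0.047
```

Request:
drive_tool([
  {"x": 0.6, "y": 0.4, "z": 0, "ax": 0, "ay": 0, "az": 0, "hand": 0},
  {"x": 1.24, "y": 0.74, "z": 0.4, "ax": 0, "ay": 0, "az": 0, "hand": 0},
  {"x": 1.24, "y": 0.74, "z": 1, "ax": 0, "ay": 0, "az": 0, "hand": 0},
  {"x": 1.24, "y": 0.74, "z": 1.7, "ax": 0, "ay": 0, "az": 0, "hand": 0},
  {"x": 1.24, "y": 0.74, "z": 2.3, "ax": 0, "ay": 0, "az": 0, "hand": 0},
  {"x": 1.24, "y": 0.74, "z": 2.6, "ax": 0, "ay": 0, "az": 0, "hand": 0},
  {"x": 1.24, "y": 0.74, "z": 2.8, "ax": 0, "ay": 0, "az": 0, "hand": 0},
  {"x": 1.24, "y": 0.74, "z": 2.8, "ax": 0, "ay": 0, "az": 0, "hand": 0},
])

```text
clock: 2.75
eef_pos: [551.6, 124.3, 85.2]
tcp_rot: [-3.14, 0.001, 1.564]
contact_force: [0.9, 0.3, 0.1]
opening: 0.001
grasp_force: 0.0
```

```bash
cat >> h.py <<'E'
AX=np.array([582.5,155.5])
def at(th,off=19.,z=84):
    f=np.radians(180-th); p=AX+31*np.array([np.cos(f),np.sin(f)])-off*np.array([np.sin(f),-np.cos(f)])
    print("th",th,p.round(1)); delta((p[0],p[1],z),90-th)
E
python3 -c "
from h import *
imaging.grab_frame('wrist')
c,b,h=meas(); d,e,g=meas('side')
cv2.imwrite('pics/w2.png',np.hstack([cv2.resize(b[100:420,100:500],None,fx=1,fy=1),cv2.resize(e[160:240,190:290],None,fx=4,fy=4)]))
at(0)"
```

```text
th 0 [551.5 136.5]
now 2.9 [553.2 125.1  87.2] [179.9  -0.   89.7] q6 0.23 F [ 0.4  0.3 -0.4] -0.0031935701754411904
units x 0.227 y -0.035 z 0.063 az -0.055
```

View pics/w2.png

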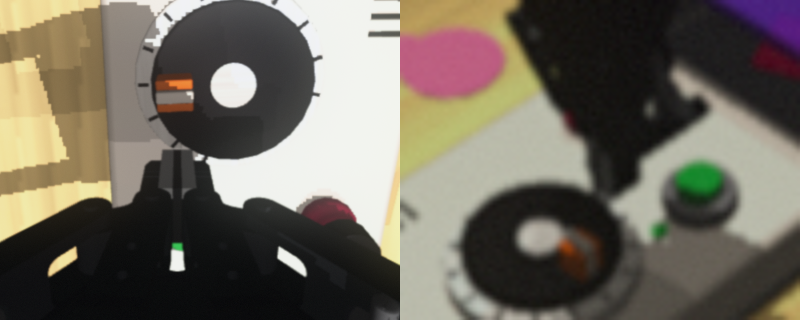

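The finger stands just behind the tab's pushing cheek, radially lined up. Next I'll work out the arc increments. The motion is rigid about the axis, so they are the same in the tool frame for every call.

```bash
python3 -c "
import numpy as np
for D in range(3,34,3):
    t=np.radians(D);c,s=np.cos(t),np.sin(t);o=19
    print(D,round((o-o*c+31*s)/50,3),round((31-o*s-31*c)/50,3),D/6)"
```

```text
3 0.033 -0.019 0.5
6 0.067 -0.036 1.0
9 0.102 -0.052 1.5
12 0.137 -0.065 2.0
15 0.173 -0.077 2.5
18 0.21 -0.087 3.0
21 0.247 -0.095 3.5
24 0.285 -0.101 4.0
27 0.323 -0.105 4.5
30 0.361 -0.107 5.0
33 0.399 -0.107 5.5
```

Request:
drive_tool([
  {"x": 0.06, "y": 0, "z": 0.06, "ax": 0, "ay": 0, "az": 0, "hand": 0},
  {"x": 0.12, "y": 0, "z": 0.06, "ax": 0, "ay": 0, "az": 0, "hand": 0},
  {"x": 0.18, "y": 0, "z": 0.06, "ax": 0, "ay": 0, "az": 0, "hand": 0},
  {"x": 0.23, "y": 0, "z": 0.06, "ax": 0, "ay": 0, "az": 0, "hand": 0},
  {"x": 0.23, "y": 0, "z": 0.06, "ax": 0, "ay": 0, "az": 0, "hand": 0},
])

```text
clock: 3.4
eef_pos: [552.6, 137.4, 83.2]
tcp_rot: [3.141, -0.0, 1.566]
contact_force: [-0.6, -0.3, 0.0]
opening: -0.003
grasp_force: 0.0
```

Request:
drive_tool([
  {"x": 0.033, "y": -0.019, "z": 0, "ax": 0, "ay": 0, "az": 0.5, "hand": 0},
  {"x": 0.067, "y": -0.036, "z": 0, "ax": 0, "ay": 0, "az": 1, "hand": 0},
  {"x": 0.102, "y": -0.052, "z": 0, "ax": 0, "ay": 0, "az": 1.5, "hand": 0},
  {"x": 0.137, "y": -0.065, "z": 0, "ax": 0, "ay": 0, "az": 2, "hand": 0},
  {"x": 0.173, "y": -0.077, "z": 0, "ax": 0, "ay": 0, "az": 2.5, "hand": 0},
  {"x": 0.21, "y": -0.087, "z": 0, "ax": 0, "ay": 0, "az": 3, "hand": 0},
  {"x": 0.247, "y": -0.095, "z": 0, "ax": 0, "ay": 0, "az": 3.5, "hand": 0},
  {"x": 0.285, "y": -0.101, "z": 0, "ax": 0, "ay": 0, "az": 4, "hand": 0},
])

```text
clock: 4.2
eef_pos: [547.5, 151.3, 83.1]
tcp_rot: [-3.142, 0.0, 1.145]
contact_force: [0.6, 0.7, -0.4]
opening: 0.002
grasp_force: 0.0
```

```bash
cat >> h.py <<'E'
def tab(z=90):
    for n in("top","side"):
        c,b,hsv=meas(n); uv=proj(n,[*AX,76],c)[0].astype(int)
        m=np.zeros(b.shape[:2],np.uint8); cv2.circle(m,tuple(map(int,uv-[0,3])),20,255,-1)
        m&=cv2.inRange(hsv,(5,110,60),(22,255,255)); v,u=np.nonzero(m)
        if len(u)>3:
            p=ray(n,(u.mean(),v.mean()),z,c)[:2]; d=p-AX; print(n,len(u),p.round(1),"r",np.hypot(*d).round(1),"theta",(180-np.degrees(np.arctan2(d[1],d[0]))).round(1))
E
python3 -c "
from h import *
tab(); at(24,z=83)"
```

```text
side 25 [552.8 154.1] r 29.8 theta 357.4
th 24 [546.5 150.8]
now 4.3 [547.5 151.4  83.1] [-180.    -0.    65.7] q6 0.69 F [-0.2  0.3  0.4] -0.001816297674849355
units x -0.020 y -0.014 z 0.002 az -0.053
```

```bash
python3 -c "
from h import *
c,b,h=meas(); d,e,g=meas('side')
cv2.imwrite('pics/w3.png',np.hstack([b[0:320,80:480],cv2.resize(e[180:260,190:290],None,fx=4,fy=4)]))"
```

```text
(no output)
```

View pics/w3.png

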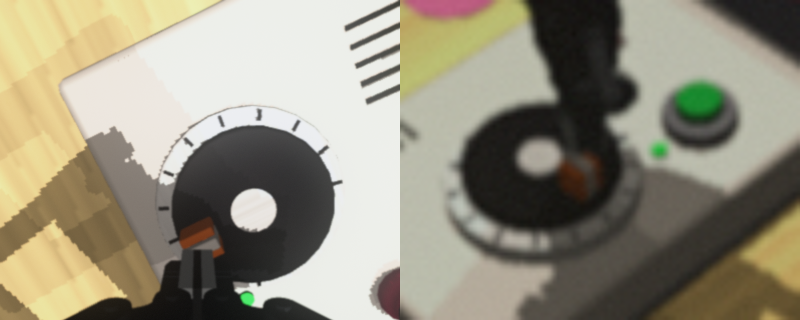

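The tab hasn't moved. The finger looks like it's just reaching the tab, so I'll check the calibration by reprojecting from this close view.

```bash
python3 -c "
from h import *
s=monitor.sense();p=s['eef_pos'];print(p)
for n,o in(('wrist',(80,0,1)),('side',(190,180,4))):
    q=proj(n,[p,[582.5,155.5,76],[551.5,155,98],[551.5,147,94],[551.5,147,76]])
    print(n,((q-o[:2])*o[2]).round(0).tolist())
print(ray('wrist',(333,210),76),ray('side',(190+540/4,180+155/4),76),ray('top',(219.8,194.6),76),ray('top',(218.9,206),94))
for uv in ((288,243),(265,241),(297,245)):print(ray('wrist',uv,98))
"
```

```text
[547.56967759 151.21580164  83.09244478]
wrist [[196.0, 245.0], [253.0, 208.0], [200.0, 247.0], [207.0, 257.0], [206.0, 243.0]]
side [[186.0, 179.0], [137.0, 159.0], [173.0, 160.0], [185.0, 157.0], [188.0, 180.0]]
[582.26520769 154.20155308  76.        ] [426.86527212   3.30906069  76.        ] [581.16003494 156.57793555  76.        ] [549.9894615  156.09689291  94.        ]
[555.62901943 155.23385025  98.        ]
[545.96836554 160.72398421  98.        ]
[559.1690892  152.50231185  98.        ]
```

Request:
drive_tool([
  {"x": 0.033, "y": -0.019, "z": 0, "ax": 0, "ay": 0, "az": 0.5, "hand": 0},
  {"x": 0.067, "y": -0.036, "z": 0, "ax": 0, "ay": 0, "az": 1, "hand": 0},
  {"x": 0.067, "y": -0.036, "z": 0, "ax": 0, "ay": 0, "az": 1, "hand": 0},
])

```text
clock: 4.7
eef_pos: [547.3, 155.0, 83.1]
tcp_rot: [3.142, -0.0, 1.043]
contact_force: [-0.0, -0.1, -0.1]
opening: 0.001
grasp_force: 0.0
```

```bash
cat >> h.py <<'E'
def rect(fn,half=60,sc=4,z=90,n='wrist',pic=None,c=None):
    # straight-down view of plane z round the axis: world x up, y left
    if pic is None: c,pic,_=meas(n)
    W=np.array([[AX[0]+a,AX[1]+b,z] for a,b in((half,half),(half,-half),(-half,-half),(-half,half))])
    S=2*half*sc; H=cv2.getPerspectiveTransform(proj(n,W,c).astype(np.float32),np.float32([[0,0],[S,0],[S,S],[0,S]]))
    return cv2.warpPerspective(pic,H,(S,S))
E
python3 - <<'E'
from h import *
s=monitor.sense();print(s['eef_pos'].round(1),s['contact_force'].round(1))
c=dict(np.load('w1.npz'))
c2,b,_=meas(); 
cv2.imwrite('pics/w4.png',np.hstack([rect('',45,4,90,pic=cv2.imread('pics/w1.png'),c=c),rect('',45,4,90,pic=b,c=c2)]))
E
```

```text
[547.3 155.   83.1] [-0.  -0.1 -0.1]
```

View pics/w4.png

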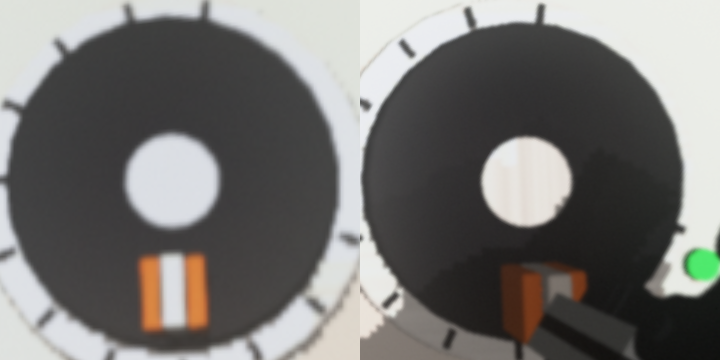

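The finger overlaps the tab in this view, yet there is no force. I'll take one composite look with projected tab outlines for θ=0 (green) and 12° (red), plus the TCP, to see where the tab really is.

Run:
```python
from h import *
def box(th,z,h=0):
    f=np.radians(180-th); rr=np.array([np.cos(f),np.sin(f)]); t=np.array([np.sin(f),-np.cos(f)])
    return [[*(AX+(31+a)*rr+b*t),z] for a,b in((-9,-8),(9,-8),(9,8),(-9,8))]
out=[]
p=monitor.sense()['eef_pos']
for n in('wrist','side'):
    c,b,_=meas(n); u=proj(n,[*AX-[25,0],85],c)[0].astype(int); w=(50 if n=='wrist' else 25)
    s=400//(2*w); x0,y0=u-w; cr=cv2.resize(b[y0:y0+2*w,x0:x0+2*w],None,fx=s,fy=s,interpolation=cv2.INTER_CUBIC)
    cr=cv2.convertScaleAbs(cr,alpha=1.6,beta=15)
    for th,col in((0,(0,255,0)),(12,(0,0,255))):
        q=((proj(n,box(th,94),c)-[x0,y0]+.5)*s).astype(np.int32); cv2.polylines(cr,[q],True,col,1)
    q=((proj(n,[p,p+[0,0,30]],c)-[x0,y0]+.5)*s).astype(int); cv2.line(cr,tuple(map(int,q[0])),tuple(map(int,q[1])),(255,0,255),1)
    print(n,-c['R'].T@c['t']); out.append(cr)
cv2.imwrite('pics/w5.png',np.hstack(out))
```

```text
wrist [582.43551465 214.83829017 251.40430653]
side [ 54.45338411 537.50592377 771.25600781]
```

View pics/w5.png

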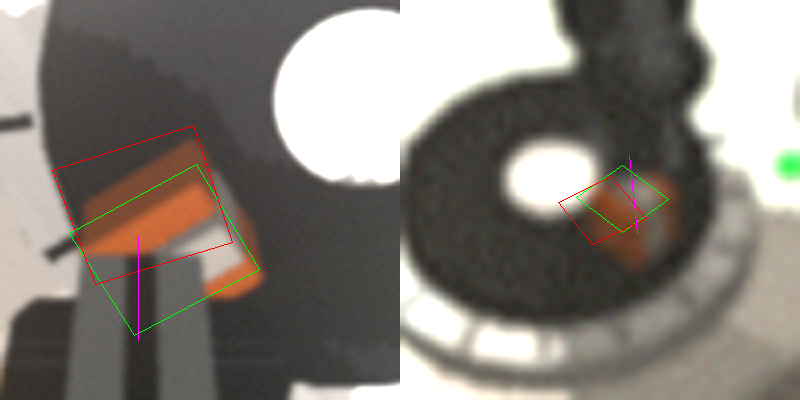

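The tab matches θ=0 (green), and the finger shows over its outer trailing corner with no force, so the tip may be riding higher than reported. I'll back off along the arc and touch down gently on the disc to calibrate height.

Request:
drive_tool([
  {"x": -0.14, "y": 0.1, "z": 0, "ax": 0, "ay": 0, "az": -1.5, "hand": 0},
  {"x": -0.28, "y": 0.22, "z": 0, "ax": 0, "ay": 0, "az": -3, "hand": 0},
  {"x": -0.4, "y": 0.353, "z": 0, "ax": 0, "ay": 0, "az": -4.5, "hand": 0},
  {"x": -0.4, "y": 0.353, "z": 0, "ax": 0, "ay": 0, "az": -5, "hand": 0},
  {"x": -0.4, "y": 0.353, "z": 0, "ax": 0, "ay": 0, "az": -5, "hand": 0},
  {"x": -0.4, "y": 0.353, "z": 0, "ax": 0, "ay": 0, "az": -5, "hand": 0},
])

```text
clock: 5.45
eef_pos: [552.4, 128.8, 83.1]
tcp_rot: [-3.141, -0.0, 1.564]
contact_force: [0.3, -0.5, -0.3]
opening: -0.002
grasp_force: 0.0
```

Request:
drive_tool([
  {"x": 0, "y": 0, "z": 0.02, "ax": 0, "ay": 0, "az": 0, "hand": 0},
  {"x": 0, "y": 0, "z": 0.04, "ax": 0, "ay": 0, "az": 0, "hand": 0},
  {"x": 0, "y": 0, "z": 0.06, "ax": 0, "ay": 0, "az": 0, "hand": 0},
  {"x": 0, "y": 0, "z": 0.08, "ax": 0, "ay": 0, "az": 0, "hand": 0},
  {"x": 0, "y": 0, "z": 0.08, "ax": 0, "ay": 0, "az": 0, "hand": 0},
])

```text
clock: 5.95
eef_pos: [552.3, 128.8, 78.9]
tcp_rot: [-3.141, 0.0, 1.566]
contact_force: [0.3, -0.1, 0.5]
opening: -0.001
grasp_force: 0.0
```

```bash
python3 -c "
from h import *
tab(); at(0,25,80)
for n in('top','side'):
    b=cv2.imread(f'pics/{n}0.png'); 
    imaging_grab=imaging.grab_frame; imaging.grab_frame=lambda k,b=b:b[:,:,::-1].copy()
meas_s=None
"
```

```text
side 31 [553.8 153.3] r 28.8 theta 355.7
th 0 [551.5 130.5]
now 6.05 [552.4 128.8  79. ] [-180.     0.    89.7] q6 0.23 F [-0.8  0.2 -0.3] -0.001739683226527899
units x 0.034 y -0.019 z -0.019 az -0.048
```

Request:
drive_tool([
  {"x": 0, "y": 0, "z": 0.02, "ax": 0, "ay": 0, "az": 0, "hand": 0},
  {"x": 0, "y": 0, "z": 0.04, "ax": 0, "ay": 0, "az": 0, "hand": 0},
  {"x": 0, "y": 0, "z": 0.06, "ax": 0, "ay": 0, "az": 0, "hand": 0},
  {"x": 0, "y": 0, "z": 0.06, "ax": 0, "ay": 0, "az": 0, "hand": 0},
])

```text
clock: 6.45
eef_pos: [552.4, 128.8, 75.9]
tcp_rot: [-3.141, 0.0, 1.566]
contact_force: [-0.5, 0.2, 0.5]
opening: 0.002
grasp_force: 0.0
```

Request:
drive_tool([
  {"x": 0, "y": 0, "z": 0.02, "ax": 0, "ay": 0, "az": 0, "hand": 0},
  {"x": 0, "y": 0, "z": 0.04, "ax": 0, "ay": 0, "az": 0, "hand": 0},
  {"x": 0, "y": 0, "z": 0.04, "ax": 0, "ay": 0, "az": 0, "hand": 0},
])

```text
clock: 6.75
eef_pos: [552.4, 128.8, 74.0]
tcp_rot: [-3.141, 0.0, 1.566]
contact_force: [-0.4, -0.3, 0.1]
opening: -0.0
grasp_force: 0.0
```

Request:
drive_tool([
  {"x": 0, "y": 0, "z": 0.02, "ax": 0, "ay": 0, "az": 0, "hand": 0},
  {"x": 0, "y": 0, "z": 0.04, "ax": 0, "ay": 0, "az": 0, "hand": 0},
  {"x": 0, "y": 0, "z": 0.06, "ax": 0, "ay": 0, "az": 0, "hand": 0},
])

```text
clock: 7.05
eef_pos: [552.5, 128.8, 71.0]
tcp_rot: [3.142, 0.0, 1.566]
contact_force: [-0.5, 0.2, -0.4]
opening: 0.001
grasp_force: 0.0
```

Request:
drive_tool([
  {"x": 0, "y": 0, "z": 0.02, "ax": 0, "ay": 0, "az": 0, "hand": 0},
  {"x": 0, "y": 0, "z": 0.04, "ax": 0, "ay": 0, "az": 0, "hand": 0},
  {"x": 0, "y": 0, "z": 0.04, "ax": 0, "ay": 0, "az": 0, "hand": 0},
])

```text
clock: 7.35
eef_pos: [552.4, 128.8, 68.9]
tcp_rot: [-3.141, 0.0, 1.566]
contact_force: [-0.0, -0.2, -1.3]
opening: -0.0
grasp_force: 0.0
```

Request:
drive_tool([
  {"x": 0, "y": 0, "z": 0.01, "ax": 0, "ay": 0, "az": 0, "hand": 0},
  {"x": 0, "y": 0, "z": 0.02, "ax": 0, "ay": 0, "az": 0, "hand": 0},
  {"x": 0, "y": 0, "z": 0.02, "ax": 0, "ay": 0, "az": 0, "hand": 0},
])

```text
clock: 7.65
eef_pos: [552.4, 128.8, 68.0]
tcp_rot: [-3.142, 0.0, 1.566]
contact_force: [-0.1, 1.1, 0.6]
opening: 0.001
grasp_force: 0.0
```

Run:
```python
from h import *
s=monitor.sense();print(s['eef_pos'].round(1),s['contact_force'].round(2))
out=[];p=s['eef_pos']
for n,w in(('wrist',66),('side',25)):
    c,b,_=meas(n); u=proj(n,[*AX-[25,12],82],c)[0].astype(int)
    s=400//(2*w); x0,y0=u-w; cr=cv2.resize(b[y0:y0+2*w,x0:x0+2*w],(400,400),interpolation=cv2.INTER_CUBIC); s=200/w
    cr=cv2.convertScaleAbs(cr,alpha=1.5,beta=10)
    q=((proj(n,[p,p+[0,0,15]],c)-[x0,y0]+.5)*s).astype(int); cv2.line(cr,tuple(map(int,q[0])),tuple(map(int,q[1])),(255,0,255),1)
    out.append(cr)
cv2.imwrite('pics/w6.png',np.hstack(out))
```

```text
[552.4 128.8  68. ] [-0.12  1.1   0.58]
```

View pics/w6.png

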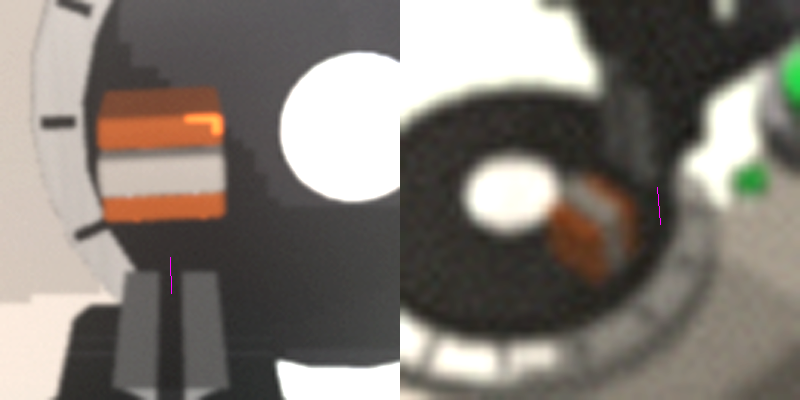

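The wrist view shows the tab's rib still level at θ=0. In both views the fingertips end above the reported TCP. I'll keep going down until a contact force shows.

Request:
drive_tool([
  {"x": 0, "y": 0, "z": 0.02, "ax": 0, "ay": 0, "az": 0, "hand": 0},
  {"x": 0, "y": 0, "z": 0.04, "ax": 0, "ay": 0, "az": 0, "hand": 0},
  {"x": 0, "y": 0, "z": 0.06, "ax": 0, "ay": 0, "az": 0, "hand": 0},
  {"x": 0, "y": 0, "z": 0.06, "ax": 0, "ay": 0, "az": 0, "hand": 0},
])

```text
clock: 8.15
eef_pos: [552.3, 128.8, 64.9]
tcp_rot: [-3.141, 0.0, 1.566]
contact_force: [0.5, 0.2, -0.7]
opening: 0.003
grasp_force: 0.0
```

Request:
drive_tool([
  {"x": 0, "y": 0, "z": 0.02, "ax": 0, "ay": 0, "az": 0, "hand": 0},
  {"x": 0, "y": 0, "z": 0.04, "ax": 0, "ay": 0, "az": 0, "hand": 0},
  {"x": 0, "y": 0, "z": 0.04, "ax": 0, "ay": 0, "az": 0, "hand": 0},
])

```text
clock: 8.45
eef_pos: [552.4, 128.8, 62.9]
tcp_rot: [-3.141, 0.0, 1.566]
contact_force: [-0.1, -1.0, -0.0]
opening: 0.0
grasp_force: 0.0
```

Run:
```python
from h import *
c=imaging.camera_info('side'); u=proj('side',[*AX-[25,12],82],c)[0].astype(int)-25
for q in((215,150),(235,180),(250,185)):
    uv=u+np.array(q)/8
    a,b=ray('side',uv,70,c),ray('side',uv,100,c)
    t=(552-a[0])/(b[0]-a[0]); print(q,uv,(a+t*(b-a)).round(1))
```

```text
(215, 150) [237.875 213.75 ] [552.  141.  105.7]
(235, 180) [240.375 217.5  ] [552.  135.3  89.7]
(250, 185) [242.25  218.125] [552.  130.4  83.9]
```

Request:
drive_tool([
  {"x": 0, "y": 0, "z": 0.02, "ax": 0, "ay": 0, "az": 0, "hand": 0},
  {"x": 0, "y": 0, "z": 0.04, "ax": 0, "ay": 0, "az": 0, "hand": 0},
  {"x": 0, "y": 0, "z": 0.04, "ax": 0, "ay": 0, "az": 0, "hand": 0},
])

```text
clock: 8.75
eef_pos: [552.4, 128.8, 60.9]
tcp_rot: [-3.141, 0.0, 1.566]
contact_force: [-1.0, -0.6, -0.3]
opening: -0.002
grasp_force: 0.0
```

The side view puts the tip about 19 mm above the reported TCP, so it is now about 4 mm over the disc. I'll move up to the tab and start the arc.

Request:
drive_tool([
  {"x": 0.05, "y": 0, "z": 0, "ax": 0, "ay": 0, "az": 0, "hand": 0},
  {"x": 0.1, "y": -0.01, "z": 0, "ax": 0, "ay": 0, "az": 0, "hand": 0},
  {"x": 0.15, "y": -0.01, "z": 0, "ax": 0, "ay": 0, "az": 0, "hand": 0},
  {"x": 0.15, "y": -0.01, "z": 0, "ax": 0, "ay": 0, "az": 0, "hand": 0},
])

```text
clock: 9.15
eef_pos: [551.8, 136.5, 61.1]
tcp_rot: [-3.141, 0.0, 1.566]
contact_force: [-0.7, -1.2, 1.2]
opening: 0.001
grasp_force: 0.7
```

Request:
drive_tool([
  {"x": 0.033, "y": -0.019, "z": 0, "ax": 0, "ay": 0, "az": 0.5, "hand": 0},
  {"x": 0.067, "y": -0.036, "z": 0, "ax": 0, "ay": 0, "az": 1, "hand": 0},
  {"x": 0.067, "y": -0.036, "z": 0, "ax": 0, "ay": 0, "az": 1, "hand": 0},
])

```text
clock: 9.45
eef_pos: [550.0, 139.5, 61.0]
tcp_rot: [-3.141, 0.0, 1.461]
contact_force: [-0.7, -1.3, 1.0]
opening: -0.004
grasp_force: 1.3
```

Request:
drive_tool([
  {"x": 0.033, "y": -0.019, "z": 0, "ax": 0, "ay": 0, "az": 0.5, "hand": 0},
  {"x": 0.033, "y": -0.019, "z": 0, "ax": 0, "ay": 0, "az": 0.5, "hand": 0},
])

```text
clock: 9.65
eef_pos: [549.3, 141.5, 61.0]
tcp_rot: [-3.141, -0.0, 1.409]
contact_force: [-1.1, -0.9, 0.3]
opening: 0.001
grasp_force: 0.6
```

```bash
python3 -c "
from h import *
tab(); at(9,z=61)"
```

```text
side 33 [553.4 158.7] r 29.3 theta 6.2
th 9 [548.9 141.6]
now 9.75 [549.4 141.5  61.1] [-180.    -0.    80.8] q6 0.41 F [-2.1 -0.9  0.4] 0.0010004547398622709
units x -0.000 y -0.010 z 0.001 az -0.027
```

The tab is now moving with the finger (about 10°). I'll continue along the arc.

Request:
drive_tool([
  {"x": 0.033, "y": -0.019, "z": 0, "ax": 0, "ay": 0, "az": 0.5, "hand": 0},
  {"x": 0.067, "y": -0.036, "z": 0, "ax": 0, "ay": 0, "az": 1, "hand": 0},
  {"x": 0.102, "y": -0.052, "z": 0, "ax": 0, "ay": 0, "az": 1.5, "hand": 0},
  {"x": 0.137, "y": -0.065, "z": 0, "ax": 0, "ay": 0, "az": 2, "hand": 0},
  {"x": 0.173, "y": -0.077, "z": 0, "ax": 0, "ay": 0, "az": 2.5, "hand": 0},
  {"x": 0.21, "y": -0.087, "z": 0, "ax": 0, "ay": 0, "az": 3, "hand": 0},
  {"x": 0.247, "y": -0.095, "z": 0, "ax": 0, "ay": 0, "az": 3.5, "hand": 0},
  {"x": 0.247, "y": -0.095, "z": 0, "ax": 0, "ay": 0, "az": 3.5, "hand": 0},
])

```text
clock: 10.55
eef_pos: [546.9, 154.3, 61.1]
tcp_rot: [3.141, -0.0, 1.043]
contact_force: [0.0, -2.3, 0.4]
opening: 0.001
grasp_force: 1.1
```

```bash
python3 -c "
from h import *
tab(); at(30,z=61)"
```

```text
side 34 [557.2 168.6] r 28.5 theta 27.4
th 30 [546.2 154.5]
now 10.65 [547.  154.3  61.2] [180.   -0.   59.9] q6 0.8 F [ 0.6 -2.5  0.5] -0.0021757398512246306
units x -0.004 y -0.017 z 0.004 az -0.025
```

Request:
drive_tool([
  {"x": 0.033, "y": -0.019, "z": 0, "ax": 0, "ay": 0, "az": 0.5, "hand": 0},
  {"x": 0.067, "y": -0.036, "z": 0, "ax": 0, "ay": 0, "az": 1, "hand": 0},
  {"x": 0.102, "y": -0.052, "z": 0, "ax": 0, "ay": 0, "az": 1.5, "hand": 0},
  {"x": 0.137, "y": -0.065, "z": 0, "ax": 0, "ay": 0, "az": 2, "hand": 0},
  {"x": 0.173, "y": -0.077, "z": 0, "ax": 0, "ay": 0, "az": 2.5, "hand": 0},
  {"x": 0.21, "y": -0.087, "z": 0, "ax": 0, "ay": 0, "az": 3, "hand": 0},
  {"x": 0.247, "y": -0.095, "z": 0, "ax": 0, "ay": 0, "az": 3.5, "hand": 0},
  {"x": 0.285, "y": -0.101, "z": 0, "ax": 0, "ay": 0, "az": 4, "hand": 0},
])

```text
clock: 11.45
eef_pos: [549.0, 168.9, 61.0]
tcp_rot: [-3.141, 0.001, 0.623]
contact_force: [-2.1, -3.2, 2.5]
opening: 0.001
grasp_force: 1.8
```

```bash
python3 -c "
from h import *
tab(); at(54,z=61)"
```

```text
side 38 [565.8 182. ] r 31.3 theta 57.7
th 54 [548.9 169.4]
now 11.55 [549.3 169.2  61. ] [-180.     0.    35.8] q6 1.24 F [-0.1 -3.9  0.8] -0.001670691645950263
units x -0.004 y -0.008 z -0.000 az -0.039
```

Request:
drive_tool([
  {"x": 0.033, "y": -0.019, "z": 0, "ax": 0, "ay": 0, "az": 0.5, "hand": 0},
  {"x": 0.067, "y": -0.036, "z": 0, "ax": 0, "ay": 0, "az": 1, "hand": 0},
  {"x": 0.102, "y": -0.052, "z": 0, "ax": 0, "ay": 0, "az": 1.5, "hand": 0},
  {"x": 0.137, "y": -0.065, "z": 0, "ax": 0, "ay": 0, "az": 2, "hand": 0},
  {"x": 0.173, "y": -0.077, "z": 0, "ax": 0, "ay": 0, "az": 2.5, "hand": 0},
  {"x": 0.21, "y": -0.087, "z": 0, "ax": 0, "ay": 0, "az": 3, "hand": 0},
  {"x": 0.247, "y": -0.095, "z": 0, "ax": 0, "ay": 0, "az": 3.5, "hand": 0},
  {"x": 0.247, "y": -0.095, "z": 0, "ax": 0, "ay": 0, "az": 3.5, "hand": 0},
])

```text
clock: 12.35
eef_pos: [556.3, 180.3, 60.9]
tcp_rot: [-3.141, 0.001, 0.258]
contact_force: [-1.7, -1.1, 1.9]
opening: -0.002
grasp_force: 1.6
```

```bash
python3 -c "
from h import *
tab(); at(75,z=61)"
```

```text
side 16 [578.4 191.4] r 36.1 theta 83.5
th 75 [556.1 180.5]
now 12.45 [556.4 180.3  60.9] [-180.     0.    14.9] q6 1.62 F [-3.1 -0.8  0.9] -0.00011133376005810317
units x -0.004 y -0.006 z -0.001 az -0.020
```

Finger at 75° and still under load, short of the 84° tip-over point. I'll go on in small steps.

Request:
drive_tool([
  {"x": 0.033, "y": -0.019, "z": 0, "ax": 0, "ay": 0, "az": 0.5, "hand": 0},
  {"x": 0.056, "y": -0.03, "z": 0, "ax": 0, "ay": 0, "az": 0.83, "hand": 0},
  {"x": 0.056, "y": -0.03, "z": 0, "ax": 0, "ay": 0, "az": 0.83, "hand": 0},
])

```text
clock: 12.75
eef_pos: [559.6, 182.8, 61.1]
tcp_rot: [-3.141, -0.001, 0.171]
contact_force: [0.6, 0.9, 0.8]
opening: 0.003
grasp_force: 0.0
```

Request:
drive_tool([
  {"x": 0.022, "y": -0.013, "z": 0, "ax": 0, "ay": 0, "az": 0.33, "hand": 0},
  {"x": 0.022, "y": -0.013, "z": 0, "ax": 0, "ay": 0, "az": 0.33, "hand": 0},
  {"x": 0.022, "y": -0.013, "z": 0, "ax": 0, "ay": 0, "az": 0.33, "hand": 0},
])

```text
clock: 13.05
eef_pos: [560.5, 183.4, 61.2]
tcp_rot: [-3.141, -0.001, 0.138]
contact_force: [0.3, -0.5, 0.3]
opening: 0.001
grasp_force: 0.0
```

```bash
python3 -c "
from h import *
tab(); at(82,z=61)"
```

```text
side 4 [581.1 193. ] r 37.5 theta 87.9
th 82 [559.4 183.6]
now 13.15 [560.3 183.3  61.1] [-180.    -0.     7.8] q6 1.75 F [ 1.1 -0.  -0.2] -9.588810904579887e-05
units x -0.018 y -0.007 z 0.003 az -0.027
```

The force dropped to zero, so the dial snapped ahead. I'll retreat backward and up, then verify.

Request:
drive_tool([
  {"x": -0.2, "y": 0, "z": 0, "ax": 0, "ay": 0, "az": 0, "hand": 0},
  {"x": -0.4, "y": 0, "z": 0, "ax": 0, "ay": 0, "az": 0, "hand": 0},
  {"x": -0.4, "y": 0, "z": -0.5, "ax": 0, "ay": 0, "az": 0, "hand": 0},
  {"x": -0.6, "y": 0, "z": -1.2, "ax": 0, "ay": 0, "az": 0, "hand": 0},
  {"x": -1, "y": 0, "z": -1.9, "ax": 0, "ay": 0, "az": 0, "hand": 0},
  {"x": -1.2, "y": 0, "z": -2.5, "ax": 0, "ay": 0, "az": 0, "hand": 0},
  {"x": -1.2, "y": 0, "z": -2.5, "ax": 0, "ay": 0, "az": 0, "hand": 0},
  {"x": -1.2, "y": 0, "z": -2.5, "ax": 0, "ay": 0, "az": 0, "hand": 0},
])

```text
clock: 13.95
eef_pos: [500.3, 175.2, 186.6]
tcp_rot: [-3.141, -0.001, 0.136]
contact_force: [0.1, 0.2, -0.7]
opening: 0.002
grasp_force: 0.0
```

Run:
```python
from h import *
tab()
c,b,hsv=meas(); cv2.imwrite('pics/w7.png',np.hstack([b,cv2.resize(rect('',55,4,94,pic=b,c=c),(240,240)).repeat(1,0) if 0 else cv2.copyMakeBorder(cv2.resize(rect('',55,4,94,pic=b,c=c),(240,240)),0,180,0,0,cv2.BORDER_CONSTANT)]))
m=cv2.inRange(hsv,(3,120,80),(22,255,255)); uv=proj('wrist',[*AX,76],c)[0]; k=np.zeros_like(m); cv2.circle(k,tuple(map(int,uv)),50,255,-1); m&=k
n,l,st,ce=cv2.connectedComponentsWithStats(m)
for i in range(1,n):
    if st[i,4]>15: p=ray('wrist',ce[i],93,c)[:2]-AX; print(st[i,4],p.round(1),180-np.degrees(np.arctan2(p[1],p[0])))
g=cv2.inRange(hsv,(45,100,60),(75,255,255)); n,l,st,ce=cv2.connectedComponentsWithStats(g)
for i in range(1,n):
    if st[i,4]>100: print('green',st[i,4],ray('wrist',ce[i],72,c).round(1))
delta((556,61,150),0)
```

```text
side 50 [584.9 184.3] r 28.9 theta 94.9
166 [ 7.9 28.7] 105.42958067015333
173 [-3.6 29.7] 83.07254236007547
green 835 [556.7  60.4  72. ]
now 14.1 [499.9 174.9 184.8] [1.8e+02 1.0e-01 7.8e+00] q6 1.77 F [ 0.2 -0.2 -0.3] 7.991189627334393e-05
units x 0.803 y 2.409 z 0.697 az 1.292
```

View pics/w7.png

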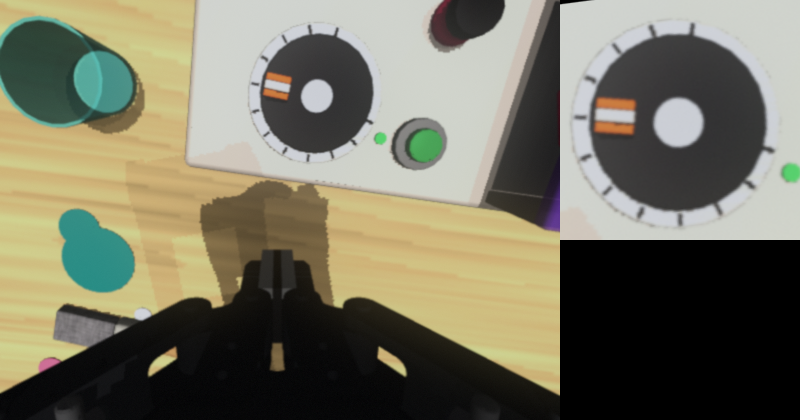

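The tab now sits at about 95° (cheeks at 83° and 105°), which is the fourth stop. Now I'll move over the button at (556,61).

Request:
drive_tool([
  {"x": 0.3, "y": 0.8, "z": 0, "ax": 0, "ay": 0, "az": 0, "hand": 0},
  {"x": 0.6, "y": 1.7, "z": 0, "ax": 0, "ay": 0, "az": 0, "hand": 0},
  {"x": 0.8, "y": 2.4, "z": 0.3, "ax": 0, "ay": 0, "az": 0, "hand": 0},
  {"x": 0.8, "y": 2.4, "z": 0.9, "ax": 0, "ay": 0, "az": 0, "hand": 0},
  {"x": 0.8, "y": 2.4, "z": 1.5, "ax": 0, "ay": 0, "az": 0, "hand": 0},
  {"x": 0.8, "y": 2.4, "z": 2, "ax": 0, "ay": 0, "az": 0, "hand": 0},
  {"x": 0.8, "y": 2.4, "z": 2.1, "ax": 0, "ay": 0, "az": 0, "hand": 0},
  {"x": 0.8, "y": 2.4, "z": 2.1, "ax": 0, "ay": 0, "az": 0, "hand": 0},
])

```text
clock: 14.9
eef_pos: [555.5, 61.5, 79.7]
tcp_rot: [-3.141, 0.003, 0.135]
contact_force: [0.1, 0.4, 0.0]
opening: -0.0
grasp_force: 0.0
```

Request:
drive_tool([
  {"x": 0, "y": 0, "z": 0.1, "ax": 0, "ay": 0, "az": 0, "hand": 0},
  {"x": 0, "y": 0, "z": 0.2, "ax": 0, "ay": 0, "az": 0, "hand": 0},
  {"x": 0, "y": 0, "z": 0.3, "ax": 0, "ay": 0, "az": 0, "hand": 0},
  {"x": 0, "y": 0, "z": 0.4, "ax": 0, "ay": 0, "az": 0, "hand": 0},
  {"x": 0, "y": 0, "z": 0.4, "ax": 0, "ay": 0, "az": 0, "hand": 0},
])

```text
clock: 15.4
eef_pos: [556.1, 61.7, 60.6]
tcp_rot: [-3.142, 0.001, 0.135]
contact_force: [0.3, -0.2, 0.3]
opening: 0.001
grasp_force: 0.0
```

Request:
drive_tool([
  {"x": 0, "y": 0, "z": 0.04, "ax": 0, "ay": 0, "az": 0, "hand": 0},
  {"x": 0, "y": 0, "z": 0.08, "ax": 0, "ay": 0, "az": 0, "hand": 0},
  {"x": 0, "y": 0, "z": 0.12, "ax": 0, "ay": 0, "az": 0, "hand": 0},
  {"x": 0, "y": 0, "z": 0.16, "ax": 0, "ay": 0, "az": 0, "hand": 0},
  {"x": 0, "y": 0, "z": 0.16, "ax": 0, "ay": 0, "az": 0, "hand": 0},
])

```text
clock: 15.9
eef_pos: [556.3, 61.7, 52.8]
tcp_rot: [-3.142, 0.0, 0.135]
contact_force: [-0.2, -0.0, -0.3]
opening: -0.001
grasp_force: 0.0
```

Request:
drive_tool([
  {"x": 0, "y": 0, "z": 0.02, "ax": 0, "ay": 0, "az": 0, "hand": 0},
  {"x": 0, "y": 0, "z": 0.04, "ax": 0, "ay": 0, "az": 0, "hand": 0},
  {"x": 0, "y": 0, "z": 0.04, "ax": 0, "ay": 0, "az": 0, "hand": 0},
])

```text
clock: 16.2
eef_pos: [556.4, 61.7, 51.0]
tcp_rot: [-3.142, 0.0, 0.135]
contact_force: [0.3, 0.3, 0.3]
opening: 0.002
grasp_force: 0.0
```

Request:
drive_tool([
  {"x": 0, "y": 0, "z": 0.02, "ax": 0, "ay": 0, "az": 0, "hand": 0},
  {"x": 0, "y": 0, "z": 0.04, "ax": 0, "ay": 0, "az": 0, "hand": 0},
  {"x": 0, "y": 0, "z": 0.04, "ax": 0, "ay": 0, "az": 0, "hand": 0},
])

```text
clock: 16.5
eef_pos: [556.4, 61.7, 48.9]
tcp_rot: [-3.142, 0.0, 0.135]
contact_force: [0.7, 0.1, 0.1]
opening: -0.003
grasp_force: 0.0
```

Request:
drive_tool([
  {"x": 0, "y": 0, "z": 0.02, "ax": 0, "ay": 0, "az": 0, "hand": 0},
  {"x": 0, "y": 0, "z": 0.04, "ax": 0, "ay": 0, "az": 0, "hand": 0},
  {"x": 0, "y": 0, "z": 0.04, "ax": 0, "ay": 0, "az": 0, "hand": 0},
])

```text
clock: 16.8
eef_pos: [556.5, 61.7, 47.0]
tcp_rot: [3.142, 0.0, 0.135]
contact_force: [-0.1, 0.4, -0.0]
opening: -0.005
grasp_force: 0.0
```

Request:
drive_tool([
  {"x": 0, "y": 0, "z": 0.02, "ax": 0, "ay": 0, "az": 0, "hand": 0},
  {"x": 0, "y": 0, "z": 0.04, "ax": 0, "ay": 0, "az": 0, "hand": 0},
  {"x": 0, "y": 0, "z": 0.04, "ax": 0, "ay": 0, "az": 0, "hand": 0},
])

```text
clock: 17.1
eef_pos: [556.6, 61.7, 45.1]
tcp_rot: [-3.142, -0.0, 0.135]
contact_force: [-0.1, 0.5, 3.4]
opening: -0.002
grasp_force: 1.2
```

Request:
drive_tool([
  {"x": 0, "y": 0, "z": 0.02, "ax": 0, "ay": 0, "az": 0, "hand": 0},
  {"x": 0, "y": 0, "z": 0.04, "ax": 0, "ay": 0, "az": 0, "hand": 0},
  {"x": 0, "y": 0, "z": 0.04, "ax": 0, "ay": 0, "az": 0, "hand": 0},
])

```text
clock: 17.4
eef_pos: [556.6, 61.7, 43.1]
tcp_rot: [-3.142, -0.0, 0.135]
contact_force: [-1.0, -0.1, 3.9]
opening: 0.001
grasp_force: 1.8
```

Run:
```python
from h import *
b0=cv2.imread('pics/side0.png')
for b in (b0,meas('side')[1]):
    h=cv2.cvtColor(b,cv2.COLOR_BGR2HSV); m=cv2.inRange(h,(45,100,50),(75,255,255))[195:213,250:280]
    v,u=np.nonzero(m); print(len(u),u.min()+250,u.max()+250,v.min()+195,v.max()+195)
```

```text
86 259 270 201 209
20 260 269 206 209
```

Contact began at a TCP height of about 46 mm. I'll press on to the end of travel.

Request:
drive_tool([
  {"x": 0, "y": 0, "z": 0.02, "ax": 0, "ay": 0, "az": 0, "hand": 0},
  {"x": 0, "y": 0, "z": 0.04, "ax": 0, "ay": 0, "az": 0, "hand": 0},
  {"x": 0, "y": 0, "z": 0.04, "ax": 0, "ay": 0, "az": 0, "hand": 0},
])

```text
clock: 17.75
eef_pos: [556.6, 61.7, 41.1]
tcp_rot: [3.142, -0.0, 0.135]
contact_force: [-0.7, -0.1, 5.2]
opening: -0.002
grasp_force: 2.3
```

Request:
drive_tool([
  {"x": 0, "y": 0, "z": 0.02, "ax": 0, "ay": 0, "az": 0, "hand": 0},
  {"x": 0, "y": 0, "z": 0.03, "ax": 0, "ay": 0, "az": 0, "hand": 0},
  {"x": 0, "y": 0, "z": 0.03, "ax": 0, "ay": 0, "az": 0, "hand": 0},
])

```text
clock: 18.05
eef_pos: [556.7, 61.7, 40.7]
tcp_rot: [-3.142, -0.0, 0.135]
contact_force: [-4.5, -0.9, 15.9]
opening: 0.001
grasp_force: 8.5
```

The force jumped to 16 N with the TCP stalled at 40.7 mm, so the button has bottomed after about 6 mm. Retracting.

Request:
drive_tool([
  {"x": 0, "y": 0, "z": -0.2, "ax": 0, "ay": 0, "az": 0, "hand": 0},
  {"x": 0, "y": 0, "z": -0.6, "ax": 0, "ay": 0, "az": 0, "hand": 0},
  {"x": 0, "y": 0, "z": -1.2, "ax": 0, "ay": 0, "az": 0, "hand": 0},
  {"x": 0, "y": 0, "z": -2, "ax": 0, "ay": 0, "az": 0, "hand": 0},
  {"x": -0.6, "y": 0, "z": -2.8, "ax": 0, "ay": 0, "az": 0, "hand": 0},
  {"x": -1.2, "y": 0, "z": -3, "ax": 0, "ay": 0, "az": 0, "hand": 0},
  {"x": -1.2, "y": 0, "z": -3, "ax": 0, "ay": 0, "az": 0, "hand": 0},
  {"x": -1.2, "y": 0, "z": -3, "ax": 0, "ay": 0, "az": 0, "hand": 0},
])

```text
clock: 18.85
eef_pos: [497.2, 53.6, 189.8]
tcp_rot: [3.142, -0.001, 0.135]
contact_force: [-0.6, 0.7, -0.2]
opening: -0.002
grasp_force: 0.0
```

Run:
```python
from h import *
b0=cv2.imread('pics/side0.png')
for b in (b0,meas('side')[1]):
    h=cv2.cvtColor(b,cv2.COLOR_BGR2HSV); m=cv2.inRange(h,(45,100,50),(75,255,255))[195:213,250:280]
    v,u=np.nonzero(m); print(len(u),u.min()+250,u.max()+250,v.min()+195,v.max()+195)
tab(); s=monitor.sense(); print(s['eef_pos'],s['qvel'].round(3))
d=cv2.absdiff(cv2.imread('pics/top0.png'),meas('top')[1]).max(2)>60
for nm,(x,y) in dict(teal=(144,200),pink=(364,203),paint=(153,152),tape=(405,307),stick=(248,147),brush=(165,310),pot=(259,168)).items(): print(nm,d[y-20:y+20,x-20:x+20].sum())
```

```text
86 259 270 201 209
88 259 270 201 209
side 50 [584.9 183.9] r 28.5 theta 94.8
[497.56862407  53.6727866  188.84097532] [ 0.001  0.007  0.001 -0.     0.003 -0.001]
teal 0
pink 0
paint 0
tape 0
stick 0
brush 0
pot 148
```

The button is up again, the dial reads about 95°, and the other things show no change. The pot patch differs only where the arm covers it in the top view.

```bash
python3 -c "
from rig import r
print(r.sign_off())"
```

```text
the job is handed in; nothing more can be done
None
```

The job is handed in, but the judge gave no verdict: the dial was pushed four clicks clockwise (measured at about 95°), the start button was bottomed and came back up, and the bystanders show no change except the pot, which the arm hid in the last check, though nothing went near it.

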